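# Free a magnifier lens with the two-pin spanner

### The arm

A 7-joint arm with a two-finger parallel gripper is mounted at the origin on a cart in front of the work surface, level with it; the furniture and walls round the work are solid. World frame = base frame: x ahead of the robot, y to its left, z up, the work surface at z = 0. Lengths are in m, angles in rad, forces in N, time in s.
With the tool pointing down it reaches from about 0.4 to 0.85 m from the base axis. Payload 4.4 kg.
Tool frame: the origin (TCP) lies at the very end of the fingers, on their centre line; the grasp point (between the pads) lies manip.tcp_to_grasp behind it (manip.tcp_to_grasp is the distance from the TCP to the grasp point, in m); z points along the fingers, y is the line along which they close (so a half turn about z gives the same grasp; the last joint's range is limited). The gripper opens to 94 mm and grips with 3 to 60 N. Pads are 16 mm wide; open, the fingers measure 119 mm over their backs; the gripper's body (75 mm by 177 mm) begins 78 mm behind the grasp point.
Start: joints at [1.098, 0.628, 0.038, 1.517, -0.027, 0.996, -0.02], TCP at [0.257, -0.597, 0.205] pointing down, gripper open.
Joint ranges: [-3.06, 3.06], [-0.37, 2.12], [-1.25, 1.32], [0.18, 2.47], [-1.1, 4.24], [0.23, 1.98], [-2.94, 2.94]. Speed limits (rad/s): [2.57, 2.57, 3.14, 3.14, 3.14, 3.14, 3.14].

### API

Orientations are given as [roll, pitch, yaw] about the fixed x, y, z axes, in that order (R = Rz(yaw) Ry(pitch) Rx(roll)).
In Python, from bench import manip gives the robot as it stands.
- The arm moves only by the tool carry_out, never from a script. Its argument "commands" is a list that holds one entry, the list of rows, each a list of 6 numbers: the shift along the world's x, y, z in m, then the turn, a rotation vector about the world's x, y, z in rad. A call has 1 to 8 rows; each row shifts and turns the commanded pose from where the row before left it; what a row does not reach is not made up. A row lasts 1/12 s, in which the tool goes at most 41.7 mm and 7.16 degrees, less where a joint would pass 70% of its speed; a pose out of reach is approached as far as the arm can. A call is refused whole if a number of a shift passes 0.0417 or a number of a turn 0.125, either way. A call with a gripper value outside its range is refused whole. "grip" is the closure in counts, from 0 (fully open) to 255 (shut), set as the call begins (left out, the last holds). The fingers move at their own pace and stop on an object; "grip_force" is the grip in N (left out, the last holds). Time passes only in rows, so rows that do not move let the fingers close. It gives the time, the measured TCP pose, the force, the opening and the grip force at its end, in the units of the state.
- manip.get_state(): the state, without advancing time (a new reading comes with each control period).
- manip.capture(name): name is "side" or "top"; returns the picture (400x640x3 uint8, red, green, blue); there is no depth.
- manip.get_calibration(name): a dict with "intrinsics" (3x3 intrinsics, pixels), "eye" and "rotation" of the camera in the world. Camera axes: x right, y down, z forward; pixel columns grow to the right and rows downward; lengths in m; the calibration is good to about 2 mm. A picture is of the moment at which its call begins. get_calibration takes no time and is no camera call.
- manip.job_done(): hands the job in; it is judged then, once.
The state is a dict: "clock": time; "q": joint angles; "joint_velocities": joint speeds; "tau": joint torques, N m; "position": TCP position; "eef_rot": TCP orientation; "wrist_force": force on the tool from outside, world axes, zero at the start; "wrist_torque": the same for the moment, N m; "finger_gap": finger opening in m; "finger_force": force on a finger pad.
Only numpy, scipy, OpenCV 4.12 (cv2) and the standard library are available. Lean on these libraries where they do the work, as an engineer would, in place of code of your own. Each camera call takes 0.05 s, during which the arm holds its last target. There are 200 camera calls.

### The job

Free the lens of the bench magnifier for cleaning: take the wide, blue-handled two-pin spanner from the rack, put its pins fully into the two holes of the dark retaining ring, and turn the ring counterclockwise (seen from above) until its white mark points to the middle of the green arc on the grey rim. Leave the spanner standing in the ring and let go of it; leave the narrow orange spanner in the rack.

Things in the scene. Friction and masses are not known exactly. Their poses are not given: they have to be found in the camera images.
- wide_spanner_grip (a point): Centre of the blue upright handle, 30 (y) x 20 (x) x 70 mm high, z up, of the 0.16 kg wide spanner standing in either row of a pale rack 35 mm high. Steel crossbar 100 mm along y, 22 wide, 12 high: underside 47 mm below this point. Two pins 9 mm thick, 20 long, point down from it at y = +-42 mm; in rack slots, lifts straight out. Half a turn about z makes no difference.
- narrow_spanner_grip (a point): Centre of the orange handle (same size) of the narrow spanner, which does not fit: crossbar 68 mm, pins at y = +-26 mm. It stands in the rack's other row, 90 mm from the blue handle along their x.
- ring_top (a point): Centre of the top face of the dark retaining ring (117 mm across), recessed 10 mm in the fixed grey round lens cell (150 mm across, 42 high). Axes turn with the ring, z up: its holes lie at y = +-42 mm, 23 mm wide radially, 24 long, over 20 deep: about 6 mm play each way for a 9 mm pin. Pins fully in, the crossbar rests on the ring's top. White mark at the ring's -x.
- retaining_ring (a joint): Ring's turn in rad, growing counterclockwise from above. Starts at 0 to 0.2, white mark at the rim's red arc (locked); 0.6 to 1.0: mark at the green arc (free), middle 0.8; stop at 1.25. Light friction (0.12 N m), stays where left. For the pins' play it follows only after up to 0.35 rad of spanner turn.
Things that resemble listed ones, but are neither listed nor needed, are in the scene too. What is shaped like the part that bears wide_spanner_grip but turquoise is not meant.

How it is judged:
By the outcome, as a careful person would: the job done as asked, in the order asked, and still so for the second after the job is handed in, with the robot touching nothing.
It also fails if it takes over 51 s, if anything falls off the work surface, if the arm or the gripper's body presses on something with over 40 N, if the wrist force passes 120 N, or if a joint passes its speed limit or range.

## Working session

There is one attempt and no reset: what is moved stays moved. The work goes in short steps, Python scripts to look and compute and a tool call to move; the robot and the scene stay as the last step left them, time stands still between calls to the robot, and variables do not carry over. Pictures are saved under pics/ and viewed, at most 10 in all, crops included, and the job is handed in when it is done.

Besides the shell and the picture viewer there is one more tool, called after "Call:" in YAML: its name, and indented under it one key for each argument. carry_out: Moves the arm, as the interface text tells. Its arguments: {"type":"object","properties":{"commands":{"type":"array"},"grip":{"type":"number"},"grip_force":{"type":"number"}},"required":["commands"]}

```bash
mkdir -p pics; ls
python3 - <<'E'
from bench import manip
import cv2,numpy as np
for n in("side","top"):
    im=manip.capture(n); cv2.imwrite(f"pics/{n}0.png",im[:,:,::-1])
    c=manip.get_calibration(n); print(n,c)
print(manip.tcp_to_grasp); s=manip.get_state(); print(s)
E
```

```text
pics
side {'intrinsics': array([[368.66821847,   0.        , 319.84790816],
       [  0.        , 368.66821847, 195.52624728],
       [  0.        ,   0.        ,   1.        ]]), 'eye': array([ 0.39564111, -0.55356968,  0.64752575]), 'rotation': array([-2.28092302e+00,  1.09504183e-03, -8.06619590e-02])}
top {'intrinsics': array([[488.88278153,   0.        , 312.73759575],
       [  0.        , 488.88278153, 204.88057965],
       [  0.        ,   0.        ,   1.        ]]), 'eye': array([0.23293369, 0.09002096, 1.01145867]), 'rotation': array([-2.95137996, -0.00679923, -1.56446111])}
0.0188
{'clock': 0.1, 'q': array([ 1.09815307,  0.62920274,  0.03844076,  1.51826653, -0.02697571,
        0.99628782, -0.01999484]), 'joint_velocities': array([-0.001546  , -0.00130284, -0.00140684, -0.00433019,  0.00090186,
        0.001923  ,  0.00128668]), 'tau': array([ 2.07665165e-03, -5.50792766e+01,  1.14697147e+00, -1.87118787e+01,
       -5.22269926e-02,  1.91744731e-02,  5.41849352e-05]), 'position': array([ 0.25700189, -0.59638935,  0.20467946]), 'eef_rot': array([-3.13994635e+00,  3.16442880e-05,  4.06864927e-01]), 'wrist_force': array([0.04208017, 0.25866512, 0.3169681 ]), 'wrist_torque': array([-0.0278404 , -0.03218108, -0.03195917]), 'finger_force': 0.0, 'finger_gap': 0.09429346612766981}
```

View pics/side0.png

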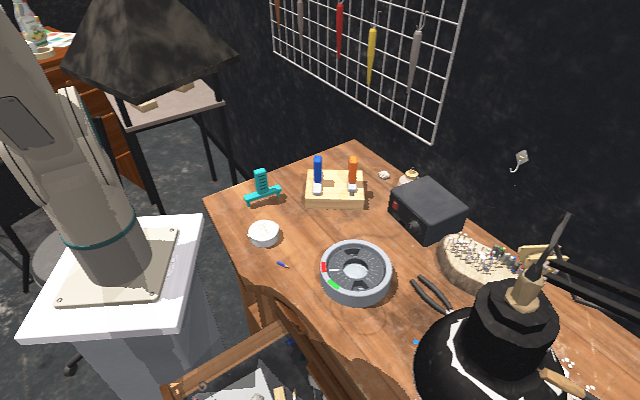

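View pics/top0.png

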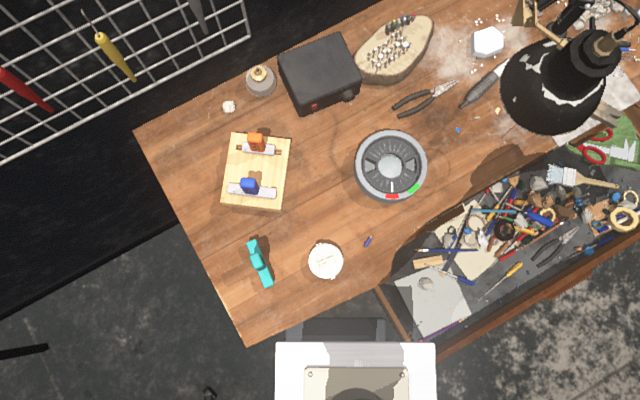

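The side view shows the blue handle at (318,170), the orange one at (352,170) and the ring cell at (356,272). In the top view the blue handle is at (249,184) with its crossbar from about (228,188) to (277,194). The ring centre is about (391,166), the white mark (391,187), the red arc (392,197) and the green arc (414,188).

```bash
cat > h.py <<'E'
from bench import manip
import cv2,numpy as np
from scipy.spatial.transform import Rotation as R
def cal(n,mode='xyz'):
    c=manip.get_calibration(n); r=np.array(c['rotation'])
    return c['intrinsics'],np.array(c['eye']),R.from_euler('xyz',r).as_matrix()
def ray(n,px):
    K,e,M=cal(n); d=M@np.linalg.inv(K)@np.array([*px,1.]); return e,d/np.linalg.norm(d)
def onz(n,px,z):
    e,d=ray(n,px); return e+d*(z-e[2])/d[2]
def proj(n,p):
    K,e,M=cal(n); c=K@(M.T@(np.array(p)-e)); return c[:2]/c[2]
def tri(pa,pb):
    (a,u),(b,v)=ray("side",pa),ray("top",pb)
    s=np.linalg.lstsq(np.c_[u,-v],b-a,rcond=None)[0]; p,q=a+s[0]*u,b+s[1]*v
    return (p+q)/2,np.linalg.norm(p-q)
def mask(im,lo,hi,roi):
    hsv=cv2.cvtColor(im,cv2.COLOR_RGB2HSV); m=cv2.inRange(hsv,np.array(lo),np.array(hi))
    o=np.zeros_like(m); x0,y0,x1,y1=roi; o[y0:y1,x0:x1]=m[y0:y1,x0:x1]; return o
E
python3 - <<'E'
from h import *
t=manip.capture("top"); s=manip.capture("side")
print("base",proj("top",[0,0,0]),proj("side",[0,0,0]))
def st(m):
    y,x=np.nonzero(m); return len(x),x.mean().round(1),y.mean().round(1),x.min(),x.max(),y.min(),y.max()
B=((105,120,60),(130,255,255))
print("blue top",st(mask(t,*B,(225,165,280,205)))," side",st(mask(s,*B,(300,145,335,195))))
for nm,lo,hi in(("red",(0,150,90),(8,255,255)),("green",(45,120,80),(75,255,255)),("white",(0,0,200),(180,40,255))):
    m=mask(t,lo,hi,(352,125,432,205)); 
    if m.any():
        k=st(m); print(nm,k,onz("top",k[1:3],.042 if nm!="white" else .032))
c=np.hstack([cv2.resize(t[120:215,210:300],None,fx=4,fy=4,interpolation=cv2.INTER_CUBIC),cv2.resize(t[120:215,346:440],None,fx=4,fy=4,interpolation=cv2.INTER_CUBIC)])
cv2.imwrite("pics/c1.png",c[:,:,::-1])
E
```

```text
base [354.77922984 421.42596149] [122.01150942 264.34004897]
blue top (126, np.float64(247.3), np.float64(182.6), np.int64(240), np.int64(254), np.int64(178), np.int64(187))  side (181, np.float64(317.1), np.float64(168.7), np.int64(314), np.int64(320), np.int64(156), np.int64(182))
red (47, np.float64(391.6), np.float64(195.5), np.int64(386), np.int64(397), np.int64(194), np.int64(197)) [ 0.44024402 -0.0752952   0.042     ]
green (47, np.float64(413.1), np.float64(188.1), np.int64(408), np.int64(418), np.int64(184), np.int64(192)) [ 0.455987   -0.11948692  0.042     ]
white (1129, np.float64(388.4), np.float64(163.3), np.int64(356), np.int64(426), np.int64(131), np.int64(198)) [ 0.51069071 -0.07200189  0.032     ]
```

View pics/c1.png

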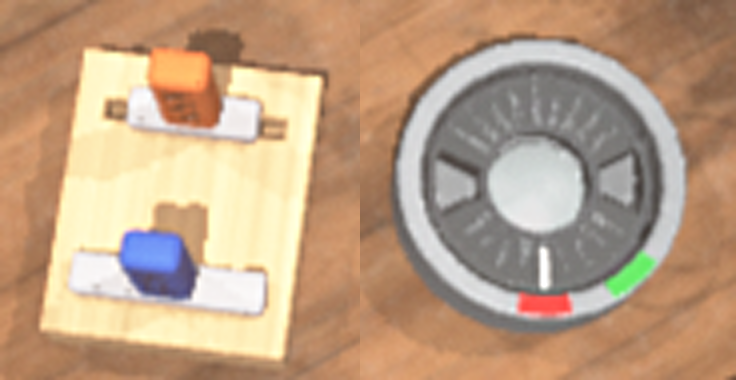

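The crop shows the crossbar's top corners at crop px (73,252), (266,272), (262,313) and (70,290). The handle top is centred at (152,246). The ring holes are at (458,184) and (620,184), and the mark runs from (544,248) to (544,290).

Run:
```python
from h import *
L=lambda a,b:(210+a/4,120+b/4)
Q=lambda a,b:(346+(a-360)/4,120+b/4)
P=lambda px,z:onz("top",px,z)[:2].round(4)
print("handle top",P(L(152,246),.117)); 
c=[P(L(*k),.047) for k in((73,252),(266,272),(262,313),(70,290))]; print("bar",c,np.mean(c,0))
d=c[1]-c[0]; d2=c[2]-c[3]; print("bar len",np.linalg.norm(d),np.linalg.norm(d2),"axis yaw of +y", [np.arctan2(v[0],-v[1]) for v in(d,d2)])
print("rack corners",[P(L(*k),.035) for k in((85,47),(325,75),(285,360),(40,330))])
print("tri handle ctr",tri((317.1,168.7),(247.8,183.5)))
h1,h2=P(Q(458,184),.032),P(Q(620,184),.032); print("holes",h1,h2,(h1+h2)/2)
print("rim outer",[P(Q(*k),.042) for k in((397,180),(687,180),(541,38),(541,318))])
print("rim in",[P(Q(*k),.042) for k in((428,180),(660,180),(544,63),(544,298))])
print("mark",P(Q(544,248),.032),P(Q(544,290),.032))
print("red,green",P((391.6,195.5),.042),P((413.1,188.1),.042))
# ring ellipse fit from side: red+green
s=manip.capture("side")
for lo,hi in(((0,150,90),(8,255,255)),((45,120,80),(75,255,255))):
    y,x=np.nonzero(mask(s,lo,hi,(310,235,400,310))); print("side",onz("side",(x.mean(),y.mean()),.042))
cv2.imwrite("pics/c2.png",cv2.resize(s[230:315,310:405],None,fx=6,fy=6,interpolation=cv2.INTER_CUBIC)[:,:,::-1])
```

```text
handle top [0.449  0.2069]
bar [array([0.4625, 0.2559]), array([0.4529, 0.1581]), array([0.4317, 0.1597]), array([0.4428, 0.2567])] [0.447475 0.2076  ]
bar len 0.09827003612495522 0.09763303744122681 axis yaw of +y [np.float64(-0.09784605426629261), np.float64(-0.11393738133585778)]
rack corners [array([0.5755, 0.256 ]), array([0.5612, 0.1303]), array([0.4099, 0.1484]), array([0.4245, 0.2732])]
tri handle ctr (array([0.45176785, 0.21174099, 0.08000665]), np.float64(0.004198181179078571))
holes [ 0.5046 -0.0347] [ 0.5053 -0.1188] [ 0.50495 -0.07675]
rim outer [array([ 0.5037, -0.0021]), array([ 0.5049, -0.1512]), array([ 0.5808, -0.078 ]), array([ 0.432 , -0.0744])]
rim in [array([ 0.5038, -0.0181]), array([ 0.5048, -0.1373]), array([ 0.5672, -0.0792]), array([ 0.4423, -0.0762])]
mark [ 0.4708 -0.0785] [ 0.4487 -0.078 ]
red,green [ 0.4402 -0.0753] [ 0.456  -0.1195]
side [ 0.44056907 -0.07604346  0.042     ]
side [ 0.45679588 -0.11958945  0.042     ]
```

Call:
carry_out:
  commands:
    - [[0.017, 0.036, 0.009, 0, 0, 0.07], [0.017, 0.036, 0.009, 0, 0, 0.07], [0.017, 0.036, 0.009, 0, 0, 0.07], [0.017, 0.036, 0.009, 0, 0, 0.07], [0.017, 0.036, 0.009, 0, 0, 0.07], [0.017, 0.036, 0.009, 0, 0, 0.07], [0.017, 0.036, 0.009, 0, 0, 0.07], [0.017, 0.036, 0.009, 0, 0, 0.07]]
  grip: 90

```text
clock: 0.92
position: [0.3936, -0.3071, 0.2781]
eef_rot: [3.141, 0.0, 0.97]
wrist_force: [0.4, -0.2, -0.6]
finger_gap: 0.0606
finger_force: 0.0
```

Call:
carry_out:
  commands:
    - [[0.008, 0.0385, 0, 0, 0, 0.06], [0.008, 0.0385, 0, 0, 0, 0.06], [0.008, 0.0385, 0, 0, 0, 0.06], [0.008, 0.0385, 0, 0, 0, 0.06], [0.008, 0.0385, 0, 0, 0, 0.06], [0.008, 0.0385, 0, 0, 0, 0.06], [0.008, 0.0385, 0, 0, 0, 0.06], [0.008, 0.0385, 0, 0, 0, 0.06]]

```text
clock: 1.58
position: [0.4572, 0.0008, 0.2777]
eef_rot: [3.141, 0.0, 1.449]
wrist_force: [-0.3, -0.3, 0.4]
finger_gap: 0.0609
finger_force: 0.0
```

Call:
carry_out:
  commands:
    - [[-0.001, 0.026, -0.008, 0, 0, 0], [-0.001, 0.026, -0.008, 0, 0, 0], [-0.001, 0.026, -0.008, 0, 0, 0], [-0.001, 0.026, -0.008, 0, 0, 0], [-0.001, 0.026, -0.008, 0, 0, 0], [-0.001, 0.026, -0.008, 0, 0, 0], [-0.001, 0.026, -0.008, 0, 0, 0], [0, 0, 0, 0, 0, 0]]

```text
clock: 2.25
position: [0.4488, 0.1866, 0.2206]
eef_rot: [-3.14, -0.003, 1.454]
wrist_force: [0.1, 0.6, 0.6]
finger_gap: 0.061
finger_force: 0.0
```

Call:
carry_out:
  commands:
    - [[0, 0.011, 0, 0, 0, 0], [0, 0.01, -0.01, 0, 0, 0], [0, 0, -0.03, 0, 0, 0], [0, 0, -0.03, 0, 0, 0], [0, 0, -0.03, 0, 0, 0], [0, 0, -0.03, 0, 0, 0], [0, 0, -0.02, 0, 0, 0], [0, 0, 0, 0, 0, 0]]

```text
clock: 2.92
position: [0.4483, 0.2001, 0.0685]
eef_rot: [-3.137, 0.004, 1.446]
wrist_force: [0.3, 0.2, 0.4]
finger_gap: 0.0608
finger_force: 0.0
```

Run:
```python
from h import *
s=manip.capture("side");t=manip.capture("top")
c=np.hstack([cv2.resize(s[130:220,280:380],(400,360)),cv2.resize(t[120:210,200:300],(400,360))])
cv2.imwrite("pics/g1.png",c[:,:,::-1])
```

```text
(no output)
```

View pics/g1.png

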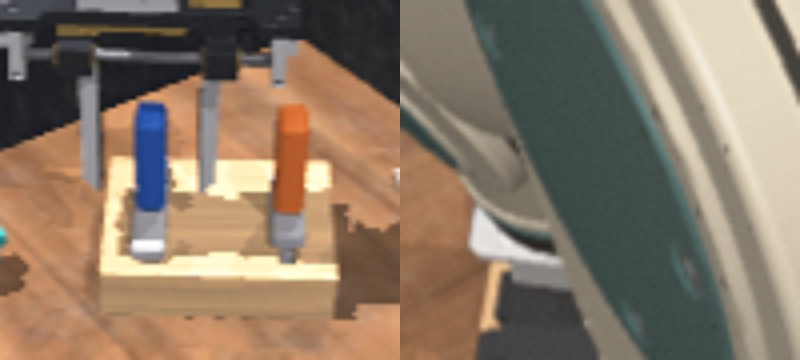

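The side view shows the open fingers on both sides of the blue handle, roughly centred, and clear of the orange one. Shifting a little in y and closing.

Call:
carry_out:
  commands:
    - [[0.001, 0.006, 0, 0, 0, 0.01], [0, 0, 0, 0, 0, 0], [0, 0, 0, 0, 0, 0], [0, 0, 0, 0, 0, 0], [0, 0, 0, 0, 0, 0], [0, 0, 0, 0, 0, 0], [0, 0, 0, 0, 0, 0], [0, 0, 0, 0, 0, 0]]
  grip: 255
  grip_force: 30

```text
clock: 3.68
position: [0.4511, 0.2079, 0.0717]
eef_rot: [-3.141, 0.0, 1.456]
wrist_force: [-0.6, -1.2, 3.1]
finger_gap: 0.0199
finger_force: 30.0
```

Call:
carry_out:
  commands:
    - [[0, 0, 0.01, 0, 0, 0], [0, 0, 0.015, 0, 0, 0], [0, 0, 0.02, 0, 0, 0], [0, 0, 0.02, 0, 0, 0], [0, 0, 0.02, 0, 0, 0], [0, 0, 0.015, 0, 0, 0], [0, 0, 0, 0, 0, 0], [0, 0, 0, 0, 0, 0]]

```text
clock: 4.35
position: [0.4516, 0.208, 0.1721]
eef_rot: [3.14, -0.001, 1.457]
wrist_force: [0.4, 0.5, -1.5]
finger_gap: 0.02
finger_force: 30.0
```

Call:
carry_out:
  commands:
    - [[0.001, -0.036, 0, 0, 0, 0], [0.006, -0.036, 0, 0, 0, 0.02], [0.008, -0.036, 0, 0, 0, 0.02], [0.008, -0.036, 0, 0, 0, 0.02], [0.008, -0.036, 0, 0, 0, 0.02], [0.008, -0.036, 0, 0, 0, 0.02], [0.008, -0.036, 0, 0, 0, 0.02], [0.0065, -0.033, 0, 0, 0, 0.013]]

```text
clock: 5.02
position: [0.5039, -0.0794, 0.1701]
eef_rot: [-3.139, -0.0, 1.59]
wrist_force: [1.8, 1.0, -1.8]
finger_gap: 0.0199
finger_force: 30.0
```

Call:
carry_out:
  commands:
    - [[0, 0, -0.02, 0, 0, 0], [0, 0, -0.02, 0, 0, 0], [0, 0, -0.012, 0, 0, 0], [0, 0, 0, 0, 0, 0], [0, 0, 0, 0, 0, 0], [0, 0, 0, 0, 0, 0]]

```text
clock: 5.52
position: [0.5048, -0.0766, 0.1195]
eef_rot: [-3.141, -0.0, 1.59]
wrist_force: [0.1, 0.4, -0.5]
finger_gap: 0.0201
finger_force: 30.0
```

Run:
```python
from h import *
s=manip.capture("side");t=manip.capture("top");st=manip.get_state();print(st['position'],st['eef_rot'])
c=np.hstack([cv2.resize(s[200:320,300:420],(400,400),interpolation=cv2.INTER_CUBIC),cv2.resize(t[110:210,340:440],(400,400),interpolation=cv2.INTER_CUBIC)])
cv2.imwrite("pics/r1.png",c[:,:,::-1])
```

```text
[ 0.50524844 -0.07671772  0.12007822] [3.14041146e+00 8.81591878e-05 1.59028801e+00]
```

View pics/r1.png

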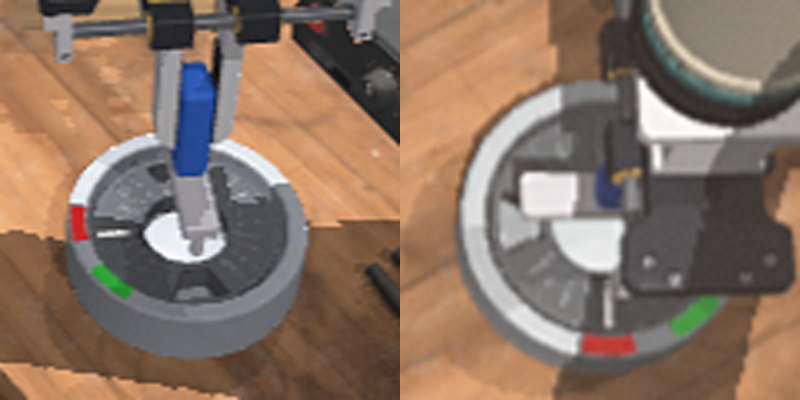

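The spanner is held upright over the ring. In the top crop the bar's left end is at (520,193). In the side crop the near pin tip is at (195,248).

Run:
```python
from h import *
print("bar end",onz("top",(340+120/4,110+193/4),.095)," expected ~(.504,-.027)")
print("near pin tip",onz("side",(300+195*.3,200+250*.3),.063)," expected ~(.506,-.119)")
```

```text
bar end [ 0.50270785 -0.02596157  0.095     ]  expected ~(.504,-.027)
near pin tip [ 0.50558263 -0.11823673  0.063     ]  expected ~(.506,-.119)
```

Call:
carry_out:
  commands:
    - [[0, 0, -0.01, 0, 0, 0], [0, 0, -0.01, 0, 0, 0], [0, 0, -0.006, 0, 0, 0], [0, 0, -0.005, 0, 0, 0], [0, 0, -0.005, 0, 0, 0], [0, 0, 0, 0, 0, 0], [0, 0, 0, 0, 0, 0]]

```text
clock: 6.2
position: [0.5045, -0.0769, 0.0831]
eef_rot: [-3.141, -0.0, 1.59]
wrist_force: [0.2, -0.7, -1.5]
finger_gap: 0.0202
finger_force: 30.0
```

Call:
carry_out:
  commands:
    - [[0, 0, -0.004, 0, 0, 0], [0, 0, -0.004, 0, 0, 0], [0, 0, -0.004, 0, 0, 0], [0, 0, -0.002, 0, 0, 0], [0, 0, 0, 0, 0, 0], [0, 0, 0, 0, 0, 0]]

```text
clock: 6.7
position: [0.5046, -0.0769, 0.0693]
eef_rot: [-3.141, -0.0, 1.59]
wrist_force: [0.4, 0.6, -1.5]
finger_gap: 0.0196
finger_force: 30.0
```

Call:
carry_out:
  commands:
    - [[0, 0, -0.001, 0, 0, 0.06], [0, 0, 0, 0, 0, 0.08], [0, 0, 0, 0, 0, 0.08], [0, 0, 0, 0, 0, 0.08], [0, 0, 0, 0, 0, 0.08], [0, 0, 0, 0, 0, 0.08], [0, 0, 0, 0, 0, 0.08], [0, 0, 0, 0, 0, 0.06]]

```text
clock: 7.37
position: [0.5077, -0.076, 0.0693]
eef_rot: [3.136, 0.002, 2.193]
wrist_force: [2.4, 1.3, -2.2]
finger_gap: 0.02
finger_force: 30.0
```

Call:
carry_out:
  commands:
    - [[0, 0, 0, 0, 0, 0.04], [0, 0, 0, 0, 0, 0.04], [0, 0, 0, 0, 0, 0], [0, 0, 0, 0, 0, 0]]

```text
clock: 7.7
position: [0.5065, -0.0763, 0.069]
eef_rot: [3.138, 0.001, 2.269]
wrist_force: [2.9, 0.7, -0.6]
finger_gap: 0.0201
finger_force: 30.0
```

Run:
```python
from h import *
s=manip.capture("side");t=manip.capture("top");st=manip.get_state();print(st['position'],st['eef_rot'])
c=np.hstack([cv2.resize(s[200:320,300:420],(400,400),interpolation=cv2.INTER_CUBIC),cv2.resize(t[110:210,340:440],(400,400),interpolation=cv2.INTER_CUBIC)])
cv2.imwrite("pics/r2.png",c[:,:,::-1])
```

```text
[ 0.50568949 -0.07656831  0.06883142] [3.13974843e+00 7.68267023e-04 2.26883476e+00]
```

View pics/r2.png

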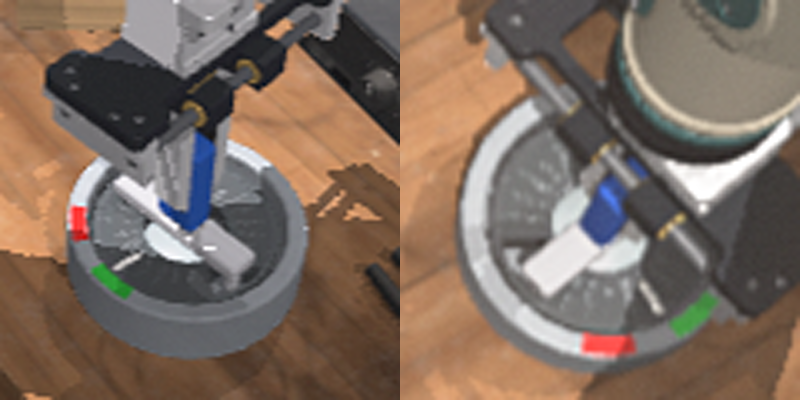

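The mark is now between the arcs. In the top crop it runs from (643,282) to (660,312), and in the side crop from (142,253) to (113,271).

Run:
```python
from h import *
c=np.array([.5048,-.0768])
f=lambda p:np.arctan2(-(p[1]-c[1]),-(p[0]-c[0]))
T=lambda a,b:onz("top",(340+(a-400)/4,110+b/4),.032)
S=lambda a,b:onz("side",(300+a*.3,200+b*.3),.032)
for p in(T(643,282),T(660,312),S(142,253),S(113,271)):print(p[:2],f(p))
print("green",f(onz("top",(413.1,188.1),.042)),f([.4568,-.1196]))
```

```text
[ 0.47416172 -0.09666034] 0.5751228308536102
[ 0.4583671  -0.10497208] 0.5453509947069378
[ 0.47868497 -0.09473835] 0.6018781821733149
[ 0.45951592 -0.10653452] 0.5810162817825826
green 0.7185461630125344 0.7281919262182873
```

Call:
carry_out:
  commands:
    - [[0, 0, 0, 0, 0, 0.04], [0, 0, 0, 0, 0, 0.04], [0, 0, 0, 0, 0, 0.04], [0, 0, 0, 0, 0, 0.04], [0, 0, 0, 0, 0, 0], [0, 0, 0, 0, 0, 0]]

```text
clock: 8.3
position: [0.5051, -0.0768, 0.0687]
eef_rot: [3.141, 0.0, 2.428]
wrist_force: [2.6, 1.0, 0.5]
finger_gap: 0.0195
finger_force: 30.0
```

Run:
```python
from h import *
s=manip.capture("side");t=manip.capture("top");st=manip.get_state();print(st['position'],st['eef_rot'])
c=np.hstack([cv2.resize(s[200:320,300:420],(400,400),interpolation=cv2.INTER_CUBIC),cv2.resize(t[110:210,340:440],(400,400),interpolation=cv2.INTER_CUBIC)])
cv2.imwrite("pics/r3.png",c[:,:,::-1])
```

```text
[ 0.50511426 -0.07672493  0.06866938] [3.14089646e+00 4.58339746e-04 2.42874347e+00]
```

View pics/r3.png

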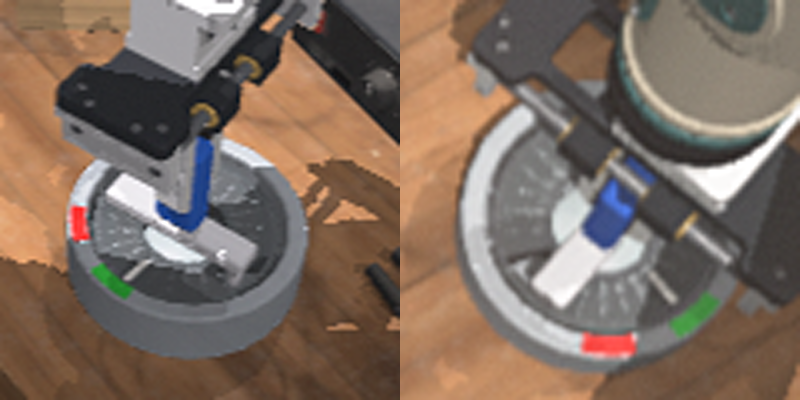

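The mark now points at the green arc. In the top crop it runs from (652,274) to (675,301), and in the side crop from (149,260) to (123,279).

Run:
```python
from h import *
c=np.array([.5048,-.0768])
f=lambda p:np.arctan2(-(p[1]-c[1]),-(p[0]-c[0]))
T=lambda a,b:onz("top",(340+(a-400)/4,110+b/4),.032)
S=lambda a,b:onz("side",(300+a*.3,200+b*.3),.032)
for p in(T(652,274),T(675,301),S(149,260),S(123,279)):print(p[:2],f(p))
```

```text
[ 0.47844539 -0.10142884] 0.7515614418620444
[ 0.46423454 -0.11287418] 0.7268624544198645
[ 0.48227349 -0.10027035] 0.8059150003054623
[ 0.46487127 -0.11279588] 0.7336449671635447
```

Call:
carry_out:
  commands:
    - [[0, 0, 0, 0, 0, 0], [0, 0, 0, 0, 0, 0], [0, 0, 0, 0, 0, 0], [0, 0, 0, 0, 0, 0], [0, 0, 0, 0, 0, 0], [0, 0, 0, 0, 0, 0]]
  grip: 100

```text
clock: 8.9
position: [0.5043, -0.0772, 0.0684]
eef_rot: [-3.141, -0.0, 2.43]
wrist_force: [0.3, 0.1, 0.4]
finger_gap: 0.0553
finger_force: 0.0
```

Call:
carry_out:
  commands:
    - [[0, 0, 0.01, 0, 0, 0], [0, 0, 0.02, 0, 0, 0], [0, 0, 0.03, 0, 0, 0], [0, 0, 0.03, 0, 0, 0], [0, 0, 0.03, 0, 0, 0], [0, 0, 0.03, 0, 0, 0], [0, 0.02, 0.01, 0, 0, 0], [0, 0.04, 0, 0, 0, 0]]

```text
clock: 9.57
position: [0.5067, -0.0212, 0.2315]
eef_rot: [3.141, 0.006, 2.42]
wrist_force: [1.4, -0.2, 0.1]
finger_gap: 0.0569
finger_force: 0.0
```

Call:
carry_out:
  commands:
    - [[0, 0.04, 0, 0, 0, 0], [0, 0.04, 0, 0, 0, 0], [0, 0.04, 0, 0, 0, 0], [0, 0.04, 0, 0, 0, 0], [0, 0.04, 0, 0, 0, 0], [0, 0.02, 0, 0, 0, 0], [0, 0, 0, 0, 0, 0], [0, 0, 0, 0, 0, 0]]

```text
clock: 10.23
position: [0.5041, 0.2043, 0.229]
eef_rot: [3.142, -0.0, 2.433]
wrist_force: [0.2, -0.4, -0.6]
finger_gap: 0.0571
finger_force: 0.0
```

Run:
```python
from h import *
s=manip.capture("side");t=manip.capture("top")
c=np.hstack([cv2.resize(s[200:320,300:420],(400,400),interpolation=cv2.INTER_CUBIC),cv2.resize(t[110:210,340:440],(400,400),interpolation=cv2.INTER_CUBIC)])
cv2.imwrite("pics/r4.png",c[:,:,::-1])
```

```text
(no output)
```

View pics/r4.png

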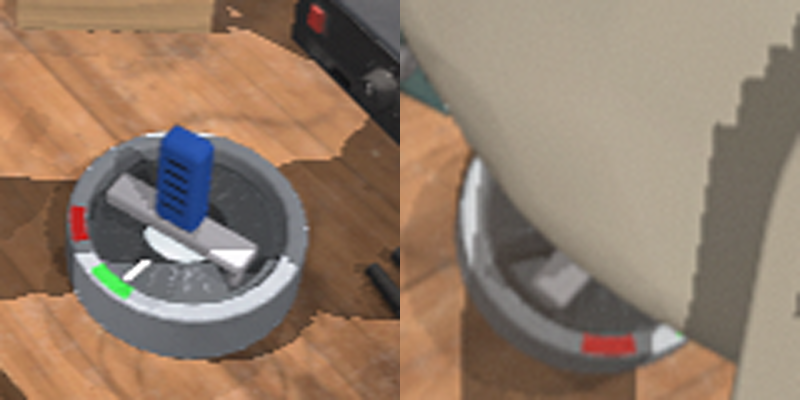

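The spanner stands upright and seated in the ring, and the mark at (149,260)–(123,279) points at the middle of the green arc. The gripper is clear, so I'm handing in.

```bash
python3 -c "
from bench import manip
print(manip.job_done())"
```

```text
the job is handed in; nothing more can be done
None
```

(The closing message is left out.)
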